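# Grade returned torches by the snap of the tail switch

## Robot

A 6-joint arm with a two-finger parallel gripper is mounted at the origin on the work surface. World frame = base frame: x ahead of the robot, y to its left, z up, the work surface at z = 0. Lengths are in m, angles in rad, forces in N, time in s.
With the tool pointing down it reaches from about 0.275 to 1 m from the base axis. Payload 8.4 kg.
Tool frame: the origin (TCP) lies at the very end of the fingers, on their centre line; the grasp point (between the pads) lies 19 mm behind it; x points along the fingers, y is the direction in which the jaws open and shut, and the axes are right-handed (so a half turn about x gives the same grasp; the last joint's range is limited). The gripper opens to 85 mm and grips with 20 to 120 N. Pads are 22 mm wide; open, the fingers measure 114 mm over their backs; the gripper's body (76 mm by 85 mm) begins 54 mm behind the grasp point. The pads swing forward as they close: fully open they stand 13 mm farther back than shut.
Start: joints at [1.284, 0.353, 1.633, -0, 1.155, -0.002], TCP at [0.176, 0.6, 0.231] pointing down, gripper open.
Joint ranges: [-2.63, 2.63], [-0.92, 2.1], [0.06, 2.66], [-1.3, 4.44], [0, 2.69], [-3.02, 3.02]. Speed limits (rad/s): [2.22, 2.22, 2.79, 3.14, 3.14, 3.14].

## Interface

Orientations are given as a rotation vector (axis times angle).
In Python, from plant import env gives the robot as it stands. The module is installed in compiled form; this text tells all that it offers. Calls block until the motion is done:
- env.movep(position, orientation): joint-space move of the TCP to a pose.
- env.move_straight(position, ori=None, feed=0.15): straight line of the TCP; ori=None keeps the orientation; feed is the mean speed in m/s.
- env.move_joints(angles): joint-space move.
- env.open_gripper() and env.gripper_close(): open the fingers fully, or close them until they stop; the grip force is fixed at half the most.
- env.dwell(seconds).
- env.inverse_kinematics(position, orientation): joint angles nearest the present ones, or None.
- env.get_obs(): the state.
- env.read_camera(name): name is "scene" or "top"; returns the picture (400x640x3 uint8, blue, green, red); there is no depth.
- env.camera_model(name): a dict with "fx", "fy", "cx", "cy" (pixels), "R" (3x3) and "t" (3): a world point X has camera coordinates R X + t. Camera axes: x right, y down, z forward; pixel columns grow to the right and rows downward; lengths in m; the calibration is good to about 2 mm. A picture is of the moment at which its call begins. camera_model takes no time and is no camera call.
A pose or a line that the arm cannot do raises env.PlanningError and nothing moves.
- env.sign_off(): hands the job in, once; it reports no verdict.
Trained networks look in the newest picture that a camera, given by its name, has taken for a name from the list of things; names that differ only in an ending like _2 or _b are one class to them, and where a whole thing is asked for, a point or a joint stands for the part that bears it (a point fixed in the world has none). Each returns a list of dicts, best first, with "conf" (0 to 1); they miss things now and then, are a little off and sometimes report something else, mostly with a low value. They report only what shows in the picture. A call takes as long as a camera call.
- env.silhouettes(camera, label): "pixels" (400x640 bool, what is visible of it) and "bbox" ([left, top, right, bottom] in pixels, round what is visible of it).
The state is a dict: "clock": time; "joint_pos": joint angles; "qd": joint speeds; "effort": joint torques, N m; "tool_pos": TCP position; "tool_rot": TCP orientation; "wrist_force": force on the tool from outside, world axes, zero at the start; "torque": the same for the moment, N m; "width": opening from 0.0 (shut) to 1.0 (fully open).
Only numpy, scipy, OpenCV 4.12 (cv2) and the standard library are available. Lean on these libraries where they do the work, as an engineer would, in place of code of your own. Each camera call takes 0.05 s, during which the arm holds its last target. There are 200 camera calls.

## Task

Three returned torches, their cells taken out, stand head-down in the grey rack; only one still has a sound tail switch. Press the orange tail switches gently, one after another, until you feel one give the sharp snap of a good switch; those that stay soft all the way down are rejects and stay in the rack. Stand the torch that snaps upright, head down, in the empty compartment of the blue restock caddy, lowered in and not dropped, and leave everything else where it is.

Things in the scene. Friction and masses are not known exactly. Their poses are not given: they have to be found in the camera images.
- rack: Grey block 100 x 310 x 57 mm (along its x, y, z), fixed to the bench, with a row of three round sockets 43 mm wide and 45 mm deep along its y, 110 mm apart, the middle one at its centre. A torch stands head-down in each. Origin at the centre of its underside, z up. The other things on the bench (product carton, label roll, mouse, box cutter, printer, scanner stand, tape) stand clear of rack and caddy.
- switch_1 (a point): Top centre of the orange tail switch of the torch in socket 1 of the rack, unpressed, as at the start: 164 mm above the bench (the point belongs to the rack and does not follow the torch). All three torches look alike and stand head-down: dark round rods 152 mm long, 0.14 to 0.24 kg. Which socket holds which is unknown.
- switch_2 (a point): The same point for socket 2. Shape of each torch from its foot up: head 40 mm wide for 34 mm, then a tube 30 mm wide up to 142 mm, then the orange rubber switch, 22 mm wide, standing 10 mm proud of the tail. It is pressed straight down along the torch, 5.5 mm to a hard stop, and springs back.
- switch_3 (a point): The same point for socket 3. Feel of the sound switch: the push climbs to about 6 N (5 to 8) in the first 1 to 2 mm, then breaks over and falls to about 2 N at 4.4 mm, then rises again to the stop. The two worn switches only climb evenly, from under 1 N to between 3 and 6.5 N at the stop (each differs), with no drop. A push of over 20 N breaks any switch.
- caddy: Blue open tray 190 x 190 x 75 mm, fixed to the bench, walls and dividers 4 mm, two by two compartments about 89 mm square, floor 4 mm thick. Origin at the centre of its underside, z up. One compartment (towards its -x and +y) is empty; the one diagonal to it holds a torch already graded, standing 156 mm high; the other two hold small packs about 74 mm high.
- compartment (a point): Centre of the floor of the caddy's empty compartment, 4 mm above the bench.

How it is judged:
By the outcome, as a careful person would: the job done as asked, in the order asked, and still so for the second after the job is handed in, with the robot touching nothing.
It also fails if it takes over 72 s, if anything falls off the work surface, if the arm or the gripper's body presses on something with over 40 N, if the wrist force passes 120 N, or if a joint passes its speed limit or range.

## Working session

There is one attempt and no reset: what is moved stays moved. The work goes in short steps, each a Python script; the robot and the scene stay as the last script left them, time stands still between calls to the robot, and variables do not carry over. Pictures are saved under pics/ and viewed, about 8 in all and at most 12, crops included, and the job is handed in when it is done.

```bash
mkdir -p pics
python3 - <<'E'
from plant import env
import cv2, numpy as np
for c in("scene","top"):
    im=env.read_camera(c); cv2.imwrite(f"pics/{c}0.png",im)
    m=env.camera_model(c); print(c,m)
    for l in("rack","caddy","switch_1"):
        for d in env.silhouettes(c,l): print(l,d["conf"],d["bbox"],d["pixels"].sum())
o=env.get_obs();print(o)
E
```

```text
scene {'fx': 373.5635849637021, 'fy': 373.5635849637021, 'cx': 318.56754829549453, 'cy': 201.798867198263, 'R': array([[-0.13246495,  0.99118606, -0.00179542],
       [ 0.54145464,  0.07084409, -0.83773981],
       [-0.83022883, -0.1119433 , -0.54606665]]), 't': array([ 0.05821332, -0.17610592,  1.38608318])}
rack 0.8 [149.4, 207.7, 284.7, 266.5] 4556
caddy 0.72 [368.6, 202.1, 459.2, 281.4] 4871
switch_1 0.91 [151.5, 202.4, 284.2, 266.3] 4594
top {'fx': 376.55165402414, 'fy': 376.55165402414, 'cx': 319.77093861950146, 'cy': 194.36074327801333, 'R': array([[-0.01304614, -0.99990126, -0.00522148],
       [-0.97433534,  0.01388581, -0.22467271],
       [ 0.22472303,  0.00215636, -0.97442029]]), 't': array([-0.01781358,  0.5200623 ,  0.96356432])}
rack 0.87 [338.0, 163.9, 457.4, 213.6] 3602
caddy 0.77 [182.7, 161.7, 264.3, 233.6] 3944
switch_1 0.83 [339.7, 160.9, 457.8, 217.0] 4025
{'clock': 0.4, 'joint_pos': array([ 1.28357922e+00,  3.53079647e-01,  1.63349510e+00, -5.98616940e-05,
        1.15520009e+00, -2.38395200e-03]), 'qd': array([ 0.00018769,  0.00040362, -0.0023753 ,  0.00138101, -0.00054627,
        0.00019325]), 'effort': array([-1.19431616e-04, -6.04553962e+01, -3.42009115e+01,  6.67265880e-06,
        3.82016631e-03, -1.39689877e-05]), 'tool_pos': array([0.17561488, 0.59975838, 0.23119043]), 'tool_rot': array([ 0.22340278,  1.55918316, -0.22369921]), 'wrist_force': array([-0.78227128,  0.1729281 , -0.64332205]), 'torque': array([-0.04674883,  0.01027734, -0.02052406]), 'width': 1.002784376117556}
```

View pics/scene0.png

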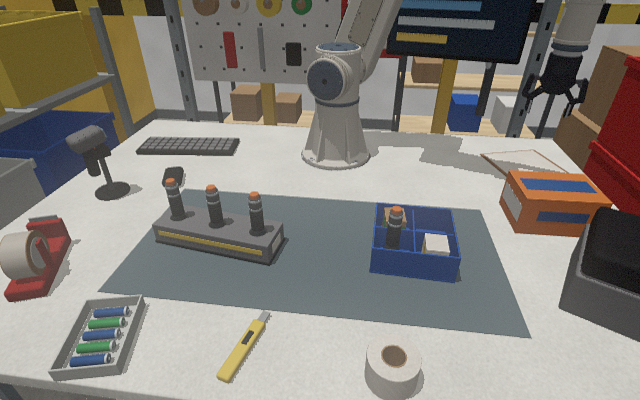

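View pics/top0.png

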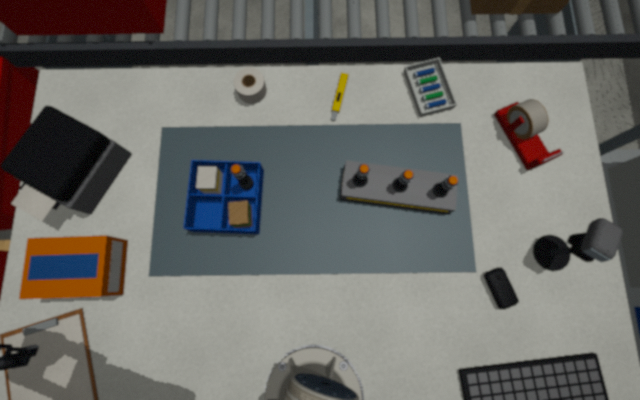

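```bash
cat > loc.py <<'E'
from plant import env
import cv2, numpy as np
from scipy.optimize import minimize, least_squares
cams={c:env.camera_model(c) for c in("scene","top")}
def proj(c,X):
    m=cams[c]; p=np.atleast_2d(X)@m["R"].T+m["t"]
    return p[:,:2]/p[:,2:]*[m["fx"],m["fy"]]+[m["cx"],m["cy"]]
def ray(c,uv,z):
    m=cams[c]; d=m["R"].T@np.array([(uv[0]-m["cx"])/m["fx"],(uv[1]-m["cy"])/m["fy"],1]); o=-m["R"].T@m["t"]
    return o+d*(z-o[2])/d[2]
def blobs(im,lo,hi,amin):
    h=cv2.cvtColor(im,cv2.COLOR_BGR2HSV); m=cv2.inRange(h,lo,hi)
    n,l,s,c=cv2.connectedComponentsWithStats(m)
    return [(c[i],s[i,4],l==i) for i in range(1,n) if s[i,4]>=amin]
def box(x,y,a,sx,sy,h):
    R=np.array([[np.cos(a),-np.sin(a)],[np.sin(a),np.cos(a)]])
    b=np.array([[i*sx/2,j*sy/2] for i in(-1,1) for j in(-1,1)])@R.T+[x,y]
    return np.vstack([np.c_[b,np.full(4,z)] for z in(0,h)])
def hullmask(p):
    m=np.zeros((1600,2560),np.uint8); cv2.fillConvexPoly(m,cv2.convexHull(np.round(((p+.5)*4-.5)).astype(np.int32)),1); return m>0
def fit(masks,x0,dims):
    H={}
    for c,m in masks.items():
        ys,xs=np.nonzero(m)
        H[c]=hullmask(cv2.convexHull(np.c_[xs,ys].astype(np.float32))[:,0])
    def f(p):
        s=0
        for c in H:
            q=hullmask(proj(c,box(*p,*dims))); s+=1-(q&H[c]).sum()/(q|H[c]).sum()
        return s
    simplex=np.array([x0]+[np.array(x0)+d for d in np.diag([.02,.02,.1])])
    r=minimize(f,x0,method="Nelder-Mead",options=dict(initial_simplex=simplex,maxiter=120,xatol=2e-4,fatol=1e-4)); return r.x,r.fun
E
python3 - <<'E'
from loc import *
ims={c:cv2.imread(f"pics/{c}0.png") for c in cams}
roi={"scene":(140,170,470,290),"top":(170,140,470,245)}
bm={}
for c,im in ims.items():
    k=np.zeros(im.shape[:2],bool); a=roi[c]; k[a[1]:a[3],a[0]:a[2]]=1
    im=im*k[...,None].astype(np.uint8)
    for ce,ar,_ in blobs(im,(3,130,110),(18,255,255),12): print(c,ce.round(1),ar,ray(c,ce,.160).round(4))
    b=blobs(im,(105,110,40),(125,255,255),150); print([(x[0].round(),x[1]) for x in b])
    bm[c]=np.any([x[2] for x in b],0)
print(fit(bm,[.47,.24,0],(.19,.19,.075)))
for c in bm: print(c,fit({c:bm[c]},[.47,.24,0],(.19,.19,.075)))
sil={}
for c in cams:
    env.read_camera(c); d=env.silhouettes(c,"caddy")[0]; sil[c]=d["pixels"]
    print(c,(sil[c]&bm[c]).sum(),sil[c].sum(),bm[c].sum())
E
```

```text
scene [169.6 179.9] 30 [ 0.5208 -0.3533  0.16  ]
scene [210.6 186.6] 25 [ 0.5387 -0.2427  0.16  ]
scene [253.5 193.6] 28 [ 0.5558 -0.134   0.16  ]
scene [396.4 208.4] 44 [0.5745 0.1867 0.16  ]
[(array([414., 257.]), np.int32(3038))]
top [235.4 168.3] 57 [0.5658 0.1834 0.16  ]
top [363.8 168.1] 59 [ 0.5618 -0.1351  0.16  ]
top [408.3 173.9] 60 [ 0.5453 -0.2443  0.16  ]
top [452.9 179.7] 58 [ 0.5289 -0.3528  0.16  ]
top [237.9 211. ] 137 [0.4581 0.1735 0.16  ]
top [244.4 219.5] 19 [0.4371 0.1571 0.16  ]
top [234.  220.9] 12 [0.4339 0.182  0.16  ]
[(array([223., 199.]), np.int32(3778))]
(array([ 0.5203789 ,  0.23823898, -0.04621142]), np.float64(0.0505151592108114))
scene (array([ 0.51784719,  0.2404121 , -0.05177112]), np.float64(0.027393380270292145))
top (array([ 0.52040228,  0.23747304, -0.03884261]), np.float64(0.012135645753093782))
scene 2950 4621 3038
top 3673 3914 3778
```

Run:
```python
from loc import *
ims={c:cv2.imread(f"pics/{c}0.png") for c in cams}
P=np.array([[.5605,-.1347],[.5437,-.2437],[.527,-.353]])
d=P[0]-P[2]; a=np.arctan2(d[1],d[0])-np.pi/2; ctr=P.mean(0); print(ctr,a,np.linalg.norm(d))
cad=(.519,.239,-.045)
out=[]
t=np.linspace(0,2*np.pi,40)
for c,(x0,y0,w,h,s) in {"scene":(145,170,150,105,5),"top":(330,150,135,75,5)}.items():
    def draw(im,x0,y0,w,h,s,polys):
        o=cv2.resize(im[y0:y0+h,x0:x0+w],None,fx=s,fy=s,interpolation=cv2.INTER_CUBIC)
        for X,col in polys:
            q=((proj(c,X)+.5-[x0,y0])*s).astype(np.int32); cv2.polylines(o,[q],True,col,1)
        return o
    ring=lambda p,z,r:np.c_[p[0]+r*np.cos(t),p[1]+r*np.sin(t),0*t+z]
    k=[0,1,3,2]
    polys=[(box(*ctr,a,.1,.31,.057)[4:][k],(0,255,0)),(box(*ctr,a,.1,.31,.057)[:4][k],(0,255,255))]
    for p in P: polys+=[(ring(p,.164,.011),(255,255,0)),(ring(p,.154,.015),(255,0,255))]
    A=draw(ims[c],x0,y0,w,h,s,polys)
    cb=box(*cad,.19,.19,.075); R=np.array([[np.cos(cad[2]),-np.sin(cad[2])],[np.sin(cad[2]),np.cos(cad[2])]])
    comp=np.array(cad[:2])+R@[-.0465,.0465]; print("comp",comp)
    x0,y0=(365,195) if c=="scene" else (175,150)
    B=draw(ims[c],x0,y0,100,90,5,[(cb[4:][k],(0,255,0)),(cb[:4][k],(0,255,255)),(ring(comp,.004,.0445),(255,255,0))])
    cv2.imwrite(f"pics/ov_{c}.png",cv2.resize(np.vstack([cv2.copyMakeBorder(v,0,0,0,750-v.shape[1],cv2.BORDER_CONSTANT) for v in (A,B)]),None,fx=.62,fy=.62))
```

```text
[ 0.54373333 -0.2438    ] -0.15227065789114325 0.22085547310401885
comp [0.47463887 0.28754472]
comp [0.47463887 0.28754472]
```

View pics/ov_scene.png

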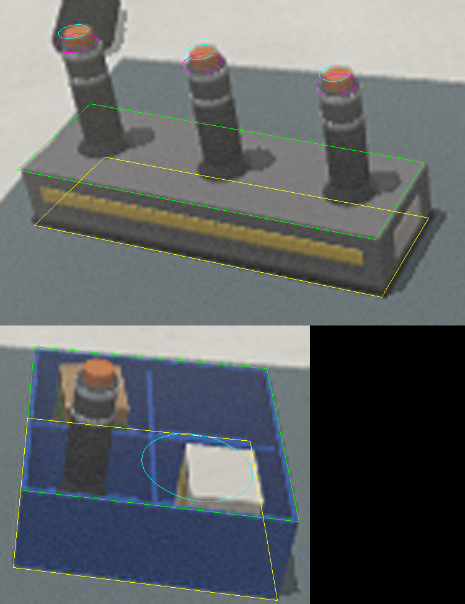

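View pics/ov_top.png

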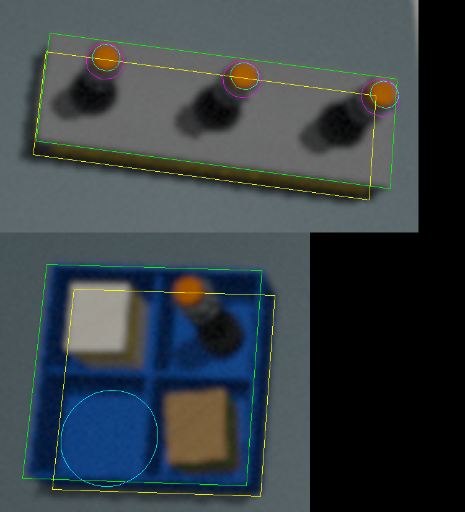

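```bash
cat > arm.py <<'E'
from loc import env,np
from scipy.spatial.transform import Rotation as Ro
P=np.array([[.561,-.1347],[.5443,-.2437],[.5276,-.353]]); YAW=-.152
COMP=np.array([.4746,.2875]); CYAW=-.045
def down(a):
    "tool down, jaws opening along world heading a"
    x=np.array([0,0,-1.]); y=np.array([np.cos(a),np.sin(a),0]); return Ro.from_matrix(np.c_[x,y,np.cross(x,y)]).as_rotvec()
def best(p,a):
    q0=env.get_obs()["joint_pos"]; c=[]
    for o in(down(a),down(a+np.pi)):
        q=env.inverse_kinematics(p,o)
        if q is not None: c.append((np.abs(np.array(q)-q0).max()+2*(abs(q[5])>2.7),o,q))
    c.sort(key=lambda t:t[0]); print("q",np.round(c[0][2],2)); return c[0][1]
def force(n=5):
    v=[]
    for _ in range(n): env.dwell(.02); v.append(env.get_obs()["wrist_force"][2])
    return np.mean(v),np.std(v)
def press(i):
    o=best([*P[i],.21],YAW); env.movep([*P[i],.21],o); env.move_straight([*P[i],.170],o,feed=.08); env.dwell(.3)
    b,s=force(10); print("bias",b,s,env.get_obs()["clock"]); F=[]
    for z in np.arange(.1655,.1590,-.0005):
        env.move_straight([*P[i],z],o,feed=.01); f=force(4)[0]-b
        F.append(f); print(f"{z:.4f} {env.get_obs()['tool_pos'][2]:.4f} {f:.2f}")
        if f>9: print("ABORT"); break
    env.move_straight([*P[i],.20],o,feed=.1); print("clock",env.get_obs()["clock"])
    return np.array(F)
E
python3 - <<'E'
from arm import *
env.gripper_close(); print(env.get_obs()["clock"],env.get_obs()["width"])
press(0)
E
```

```text
1.3667 -0.0017303330631513445
q [-0.24  0.3   1.76  0.    1.08 -0.09]
bias -0.16074231941682485 0.40643664176286953 5.4
0.1655 0.1655 0.10
0.1650 0.1650 0.19
0.1645 0.1645 0.15
0.1640 0.1641 1.49
0.1635 0.1637 3.63
0.1630 0.1632 5.34
0.1625 0.1629 5.95
0.1620 0.1624 6.08
0.1615 0.1619 6.52
0.1610 0.1613 5.73
0.1605 0.1605 3.57
0.1600 0.1599 3.30
0.1595 0.1595 3.55
0.1590 0.1591 4.10
clock 10.7417
```

Run:
```python
from arm import *
import cv2
p=P[0]; o=env.get_obs()["tool_rot"]
env.move_straight([*p,.25],o,feed=.15); env.open_gripper()
env.move_straight([*p,.106],o,feed=.12)
env.gripper_close(); env.dwell(.2); s=env.get_obs(); print(s["width"],s["tool_pos"],s["wrist_force"],s["torque"],s["clock"])
env.move_straight([*p,.285],o,feed=.08); env.dwell(.2); s=env.get_obs(); print(s["width"],s["tool_pos"],s["wrist_force"],s["torque"],s["clock"])
a=env.read_camera("scene"); b=env.read_camera("top")
cv2.imwrite("pics/lift.png",cv2.resize(np.vstack([a[80:290,120:480],b[90:290,140:500]]),None,fx=1.4,fy=1.4))
```

```text
0.33633485305925176 [ 0.56141572 -0.13478256  0.10633111] [0.36053813 0.38872873 4.68929742] [-0.00417904 -0.09717881  0.02364977] 14.1167
0.3392479231705266 [ 0.56093506 -0.13469522  0.28483791] [ 0.30543687 -0.35597041 -1.05600243] [-0.05543856 -0.01248044  0.03189901] 16.7083
```

View pics/lift.png

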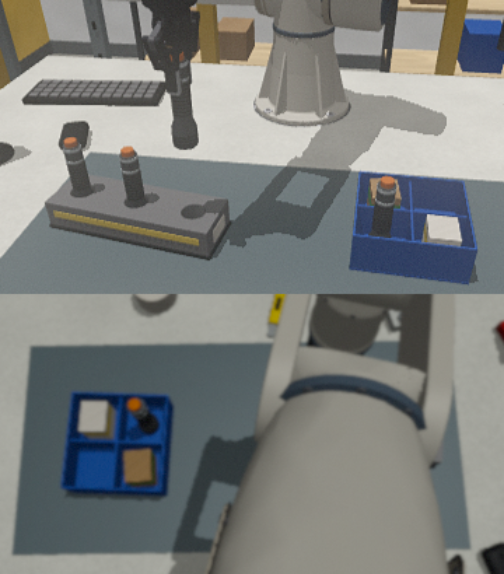

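Run:
```python
from arm import *
import cv2
o=best([*COMP,.285],CYAW)
env.move_straight([*COMP,.285],o,feed=.15); print(env.get_obs()["clock"])
env.move_straight([*COMP,.19],o,feed=.1); 
a=env.read_camera("scene"); b=env.read_camera("top")
cv2.imwrite("pics/above.png",np.vstack([cv2.resize(v,None,fx=2.5,fy=2.5) for v in (a[140:290,330:490],)]))
env.move_straight([*COMP,.108],o,feed=.05); env.dwell(.3); b0=force(8)[0]; print("b",b0)
for z in np.arange(.107,.0905,-.001):
    env.move_straight([*COMP,z],o,feed=.02); f=force(4)[0]-b0
    if f>1 or z<.1: print(f"{z:.3f} {env.get_obs()['tool_pos'][2]:.4f} {f:.2f}")
    if f>4: break
print(env.get_obs()["clock"])
```

```text
q [ 0.54  0.2   1.72 -0.    1.22  0.59]
19.8333
b -1.4241263366270565
0.100 0.1000 -0.17
0.099 0.0990 0.19
0.098 0.0983 4.89
26.425
```

View pics/above.png

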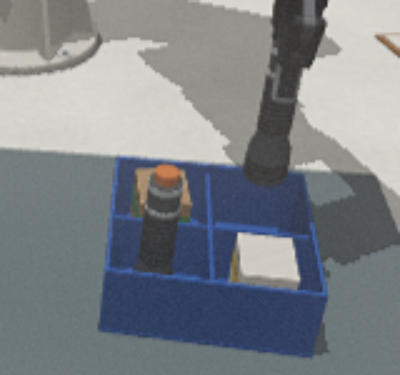

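Run:
```python
from arm import *
import cv2
env.open_gripper(); env.dwell(.3); o=env.get_obs()["tool_rot"]
env.move_straight([*COMP,.27],o,feed=.1)
env.movep([.176,.6,.27],o); env.dwell(.3)
a=env.read_camera("scene"); b=env.read_camera("top")
s=env.get_obs(); print(s["clock"],s["wrist_force"],s["width"])
cv2.imwrite("pics/end.png",cv2.resize(np.vstack([a[150:300,130:490],b[140:260,160:520]]),None,fx=2,fy=2))
```

```text
31.175 [ 0.11117681  1.00462415 -0.90659693] 0.998020816544256
```

View pics/end.png

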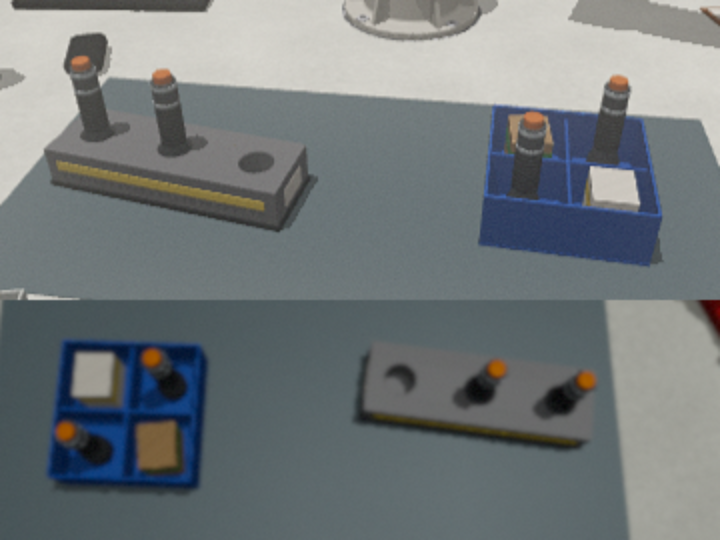

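The picture shows the torch upright in the empty compartment, with its switch at about (617,83) in the scene half and (66,432) in the top half. The other two torches are still in the rack and nothing else has moved, so I'm handing in.

```bash
python3 -c "
from plant import env
env.sign_off(); print(env.get_obs()['clock'])"
```

```text
the job is handed in; nothing more can be done
the job is handed in; nothing more can be done
```

The torch with the good switch is standing upright, head down, in the caddy's empty compartment, and the job is handed in. The robot's clock read about 31 s of the 72 s allowed.

- **Finding the good switch:** The first torch I pressed, at the end of the rack nearest the caddy, snapped. The push rose to 6.5 N, fell to 3.3 N, then began rising again. That low is above the roughly 2 N described, but worn switches show no drop at all. I did not press the other two torches.
- **Placing it:** I gripped the torch by its tube, lifted it clear of everything and lowered it in 1 mm steps. It touched the floor at the expected height (TCP 0.098 m) with 4.9 N, and only then did I let go.
- **Last checks:** The final pictures from both cameras show it upright in the right compartment. The other two torches are still in the rack, the packs and the graded torch are undisturbed, and the arm is clear. None of the final checks failed.
- **Disagreement between cameras:** At the start, the two cameras put the rack switches 6–8 mm apart in x at the assumed height. I used positions close to the top camera's, and the press and grasp both worked there.

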